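# Load the analyser's reagent tray

## Task

Load the analyser's steel reagent tray: put each of the four reagent containers from the grey delivery tray into the charcoal-grey holder whose outline matches its base, standing upright and fully down on the holder's floor, and let go. Lower each one in rather than dropping it, do not tip any over, and leave the rack of sample tubes between the trays where it stands.

Things in the scene. Friction and masses are not known exactly. Their poses are not given: they have to be found in the camera images.
- small_bottle: Small round amber reagent bottle with a paper label and a black screw cap: body 44 mm diameter with straight sides up to 68 mm, then a shoulder; cap 27 mm diameter from 80 to 98 mm, the top. 0.09 to 0.18 kg. Origin: centre of its underside; z up. At the start it stands upright on the grey delivery tray (floor 3 mm above the bench, rim 15 mm).
- wide_jar: Wide-mouth round white jar with a paper label: body 62 mm diameter with straight sides up to 66 mm; white screw lid 56 mm diameter from 72 to 90 mm, the top. 0.14 to 0.28 kg. Origin: centre of its underside; z up. At the start it stands upright on the grey delivery tray (floor 3 mm above the bench, rim 15 mm).
- square_bottle: White bottle of square plan, 56 x 56 mm with rounded edges, straight sides up to 74 mm, parallel to its x and y axes; white screw cap 33 mm diameter from 80 to 100 mm, the top. 0.15 to 0.31 kg. Origin: centre of its underside; z up. At the start it stands upright on the grey delivery tray (floor 3 mm above the bench, rim 15 mm).
- oblong_bottle: White bottle of oblong plan, 36 mm along its x axis and 80 mm along its y axis, straight sides up to 74 mm; white screw cap 27 mm diameter from 80 to 98 mm, the top. 0.14 to 0.28 kg. Origin: centre of its underside; z up. At the start it stands upright on the grey delivery tray (floor 3 mm above the bench, rim 15 mm).
- holder_small_round: Smaller round holder, for the small round bottle: open cup, 56 mm inside diameter, 66 mm inside at the lip's edge. Charcoal grey; floor 4 mm thick, upright walls 3 mm thick to 18 mm above the underside, lip flared outward from 18 to 26 mm. Fixed to the steel reagent tray (floor 3 mm above the bench, rim 15 mm). Origin: centre of its underside; z up.
- holder_wide_round: Larger round holder, for the wide jar: open cup, 74 mm inside diameter, 84 mm inside at the lip's edge. Charcoal grey; floor 4 mm thick, upright walls 3 mm thick to 18 mm above the underside, lip flared outward from 18 to 26 mm. Fixed to the steel reagent tray (floor 3 mm above the bench, rim 15 mm). Origin: centre of its underside; z up.
- holder_square: Square holder, for the square bottle: open box, 68 x 68 mm inside, walls parallel to its x and y axes, about 78 mm inside at the lip's edge. Charcoal grey; floor 4 mm thick, upright walls 3 mm thick to 18 mm above the underside, lip flared outward from 18 to 26 mm. Fixed to the steel reagent tray (floor 3 mm above the bench, rim 15 mm). Origin: centre of its underside; z up.
- holder_oblong: Oblong holder, for the oblong bottle: open box, 48 mm inside along its x axis and 92 mm along its y axis, about 58 x 102 mm inside at the lip's edge. Charcoal grey; floor 4 mm thick, upright walls 3 mm thick to 18 mm above the underside, lip flared outward from 18 to 26 mm. Fixed to the steel reagent tray (floor 3 mm above the bench, rim 15 mm). Origin: centre of its underside; z up.
- sample_rack: Black rack holding red-capped blood sample tubes, one loose piece standing on the bench between the two trays: 134 mm along its x axis, 52 mm along y, block 52 mm high, tubes up to 103 mm. 0.45 kg. Leave it where it is. Origin: centre of its underside; z up.
Things that resemble listed ones, but are neither listed nor needed, are in the scene too. Leave any blue look-alike of the square_bottle alone. What is shaped like the holder_square but red is not meant.

How it is judged:
At the end, for the whole second after the job is handed in: Each container stands in its own holder: centre within 12 mm of the holder's centre, underside on the holder's floor (within 3 mm), upright within 0.08 rad, released and at rest; the sample rack is within 20 mm of where it stood and upright (horizontal distance between small_bottle and holder_small_round below 0.012 m and z of small_bottle in the frame of holder_small_round between 0.001 and 0.007 m and angle between each of small_bottle, wide_jar, square_bottle, oblong_bottle's own z axis and vertical below 0.08 rad and linear speed of each of small_bottle, wide_jar, square_bottle, oblong_bottle below 0.02 m/s and horizontal distance between wide_jar and holder_wide_round below 0.012 m and z of wide_jar in the frame of holder_wide_round between 0.001 and 0.007 m and horizontal distance between square_bottle and holder_square below 0.012 m and z of square_bottle in the frame of holder_square between 0.001 and 0.007 m and horizontal distance between oblong_bottle and holder_oblong below 0.012 m and z of oblong_bottle in the frame of holder_oblong between 0.001 and 0.007 m and distance of sample_rack from where it was at the start of the episode below 0.02 m and angle between sample_rack's own z axis and vertical below 0.1 rad); the robot touches nothing.
It fails at once if the sample rack is shifted by more than 20 mm or tipped (distance of sample_rack from where it was at the start of the episode above 0.02 m or angle between sample_rack's own z axis and vertical above 0.25 rad).
It fails at once if a container is tipped over (leans more than 40 degrees) (angle between any of small_bottle, wide_jar, square_bottle, oblong_bottle's own z axis and vertical above 0.7 rad).
It fails at once if a container is dropped (falls freely, at more than 0.65 m/s) ((contact force between small_bottle and the fingers below 0.05 N and linear speed of small_bottle above 0.65 m/s) or (contact force between wide_jar and the fingers below 0.05 N and linear speed of wide_jar above 0.65 m/s) or (contact force between square_bottle and the fingers below 0.05 N and linear speed of square_bottle above 0.65 m/s) or (contact force between oblong_bottle and the fingers below 0.05 N and linear speed of oblong_bottle above 0.65 m/s)).
It also fails if it takes over 115 s, if anything falls off the work surface, if the arm or the gripper's body presses on something with over 40 N, if the wrist force passes 120 N, or if a joint passes its speed limit or range.

## Robot

A 6-joint arm with a two-finger parallel gripper is mounted at the origin on the work surface. World frame = base frame: x ahead of the robot, y to its left, z up, the work surface at z = 0. Lengths are in m, angles in rad, forces in N, time in s.
With the tool pointing down it reaches from about 0.3 to 0.775 m from the base axis. Payload 14.6 kg.
Tool frame: the origin (TCP) lies midway between the tips of the shut fingers; the grasp point (between the pads) lies 19 mm behind it; z points along the fingers, y is the line along which they close (so a half turn about z gives the same grasp; the last joint's range is limited). The gripper opens to 94 mm and grips with 3 to 60 N. Pads are 16 mm wide; open, the fingers measure 119 mm over their backs; the gripper's body (75 mm by 177 mm) begins 78 mm behind the grasp point.
Start: joints at [-1.345, 0.3, 1.521, -0, 1.321, -0.067], TCP at [0.159, -0.527, 0.205] pointing down, gripper open.
Joint ranges: [-3.03, 3.03], [-0.79, 2.21], [0.23, 2.52], [-1.04, 4.18], [0, 3.07], [-2.55, 2.55]. Speed limits (rad/s): [2.22, 2.22, 2.57, 3.14, 3.14, 3.14].

## Interface

Orientations are given as a rotation vector (axis times angle).
In Python, from plant import manip gives the robot as it stands. Calls block until the motion is done:
- manip.move_pose(position, orientation): joint-space move of the TCP to a pose.
- manip.movel(position, speed=0.15, rotation=None): straight line of the TCP; rotation=None keeps the orientation; speed is the mean speed in m/s.
- manip.move_joints(angles): joint-space move.
- manip.gripper_to(opening, grasp_force=None): finger opening in m; grasp_force is the grip in N (None keeps the last); returns when the fingers have stopped.
- manip.hold(seconds).
- manip.ik(position, orientation): joint angles nearest the present ones, or None.
- manip.grab_frame(name): name is "scene" or "top" or "wrist"; returns a dict with "image" (420x560x3 uint8, blue, green, red), "fx", "fy", "cx", "cy" (pixels), "origin" and "rotation" of the camera in the world; the wrist camera has in their place "T_tool_cam" (4x4, takes a point from camera to tool coordinates, whose origin is the TCP and whose axes are the flange's). Camera axes: x right, y up, looking along -z (the intrinsics and any distortion apply to the point x, -y, -z); pixel columns grow to the right and rows downward; lengths in m; the calibration is good to about 2 mm. A picture is of the moment at which its call begins: read the wrist's pose just before it. There is no depth.
A pose or a line that the arm cannot do raises manip.IKError and nothing moves.
- manip.sign_off(): hands the job in; it is judged then, once.
Readings, each from a call of its own:
- manip.read_time(): time.
- manip.read_qpos(): joint angles.
- manip.read_dq(): joint speeds.
- manip.read_tau(): joint torques, N m.
- manip.read_position(): TCP position.
- manip.read_orientation(): TCP orientation.
- manip.read_ft_force(): force on the tool from outside, world axes, zero at the start.
- manip.read_moment(): the same for the moment, N m.
- manip.read_opening(): finger opening in m.
- manip.read_grip_force(): force on a finger pad.
Only numpy, scipy, OpenCV 4.12 (cv2) and the standard library are available. Lean on these libraries where they do the work, as an engineer would, in place of code of your own. Each camera call takes 0.05 s, during which the arm holds its last target. There are 200 camera calls.

## Working session

There is one attempt and no reset: what is moved stays moved. The work goes in short steps, each a Python script; the robot and the scene stay as the last script left them, time stands still between calls to the robot, and variables do not carry over. Pictures are saved under pics/ and viewed, at most 14 in all, crops included, and the job is handed in when it is done.

```bash
mkdir -p pics; ls
python3 - <<'E'
from plant import manip
import cv2,numpy as np
for n in ("top","scene"):
    f=manip.grab_frame(n); cv2.imwrite(f"pics/{n}0.png",f["image"])
    print(n,{k:(np.round(v,4).tolist() if k!="image" else 0) for k,v in f.items()})
print(manip.read_orientation(),manip.read_time())
E
```

```text
pics
top {'image': 0, 'fx': 544.7594, 'fy': 544.7594, 'cx': 282.3172, 'cy': 207.3542, 'origin': [0.3886, 0.0494, 1.1912], 'rotation': [0.0295, -0.0717, -1.5937]}
scene {'image': 0, 'fx': 468.0565, 'fy': 468.0565, 'cx': 279.6947, 'cy': 217.0228, 'origin': [1.2568, -0.2419, 0.7643], 'rotation': [0.7352, 0.5288, 1.1851]}
[-3.10700186e+00 -4.58077557e-01  8.43365585e-05] 0.1
```

Run:
```python
import cv2
for n in ("top","scene"):
    i=cv2.imread(f"pics/{n}0.png"); cv2.imwrite(f"pics/{n}0b.png",cv2.resize(i,(800,600),interpolation=cv2.INTER_CUBIC))
```

```text
(no output)
```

View pics/top0b.png

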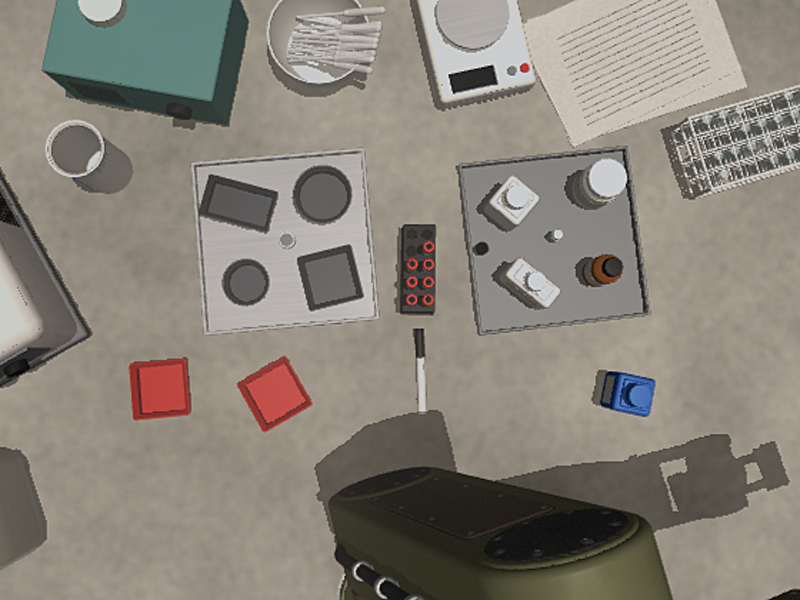

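View pics/scene0b.png

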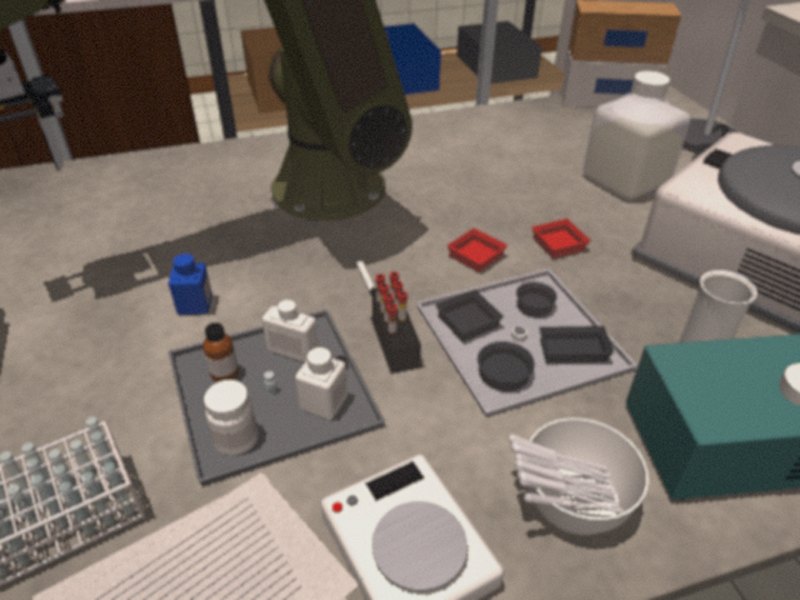

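Run:
```python
import cv2
i=cv2.imread("pics/top0.png")
for n,x in (("holders",134),("deliv",318)):
    c=cv2.resize(i[96:240,x:x+150],None,fx=5,fy=4.1667*1,interpolation=cv2.INTER_CUBIC) if 0 else cv2.resize(i[100:238,x:x+140],None,fx=4.3,fy=4.3,interpolation=cv2.INTER_CUBIC)
    cv2.imwrite(f"pics/{n}.png",c); print(c.shape)
```

```text
(593, 602, 3)
(593, 602, 3)
```

View pics/holders.png

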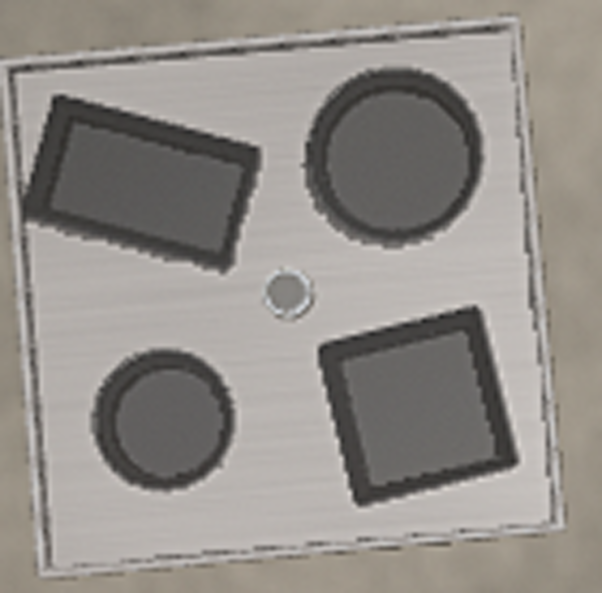

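View pics/deliv.png

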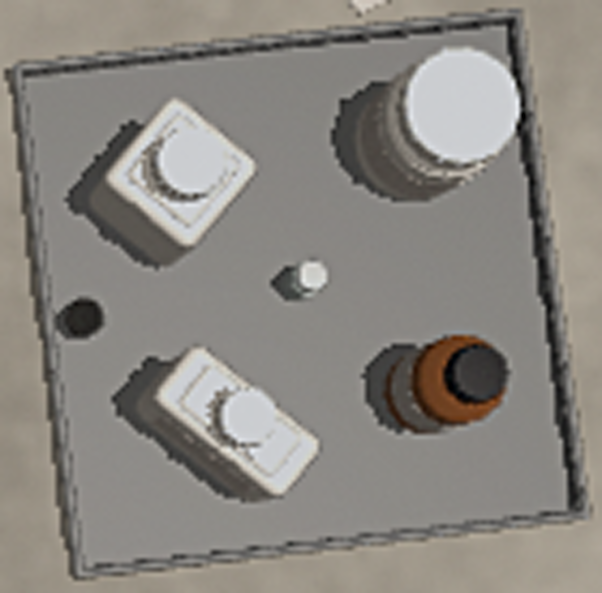

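```bash
cat > h.py <<'E'
import numpy as np
from scipy.spatial.transform import Rotation as R
TOP=dict(f=544.7594,cx=282.3172,cy=207.3542,o=np.array([0.3886,0.0494,1.1912]),r=R.from_rotvec([0.0295,-0.0717,-1.5937]))
def back(px,z):
    px=np.atleast_2d(px).astype(float)
    d=np.c_[(px[:,0]-TOP['cx'])/TOP['f'],-(px[:,1]-TOP['cy'])/TOP['f'],-np.ones(len(px))]
    d=TOP['r'].apply(d); return (TOP['o']+d*((z-TOP['o'][2])/d[:,2])[:,None])[:,:2]
def crop(p,ox,oy=100,s=4.3): return (np.atleast_2d(p)+.5)/s-.5+[ox,oy]
E
python3 - <<'E'
from h import *
def rect(p,ox,z):
    q=back(crop(p,ox),z); c=q.mean(0); a=q-np.roll(q,1,0)
    print(c.round(4),np.linalg.norm(a,axis=1).round(3),np.degrees(np.arctan2(a[:,1],a[:,0])).round(1))
H,D=134,318
print('ob hold');rect([(57,95),(262,148),(230,272),(28,219)],H,.029)
print('sq hold');rect([(320,348),(478,307),(518,464),(360,506)],H,.029)
print('wide',back(crop([(395,156),(307,156),(483,156)],H),.029).round(4))
print('small',back(crop([(164,420),(93,420),(235,420)],H),.029).round(4))
print('post',back(crop([(287,292)],H),.02).round(4))
print('sq');rect([(177,97),(257,167),(190,246),(107,182)],D,.078);print(back(crop([(190,163)],D),.103).round(4))
print('ob');rect([(197,347),(320,442),(278,495),(157,395)],D,.078);print(back(crop([(250,418)],D),.101).round(4))
print('jar',back(crop([(462,105),(405,105),(519,105)],D),.093).round(4))
print('small',back(crop([(476,372),(445,372),(508,372)],D),.101).round(4))
print('post',back(crop([(312,274)],D),.03).round(4))
print('traycorners',back(crop([(12,68),(520,12),(590,515),(78,575)],D),.015).round(3).tolist())
print('traycornersH',back(crop([(3,65),(517,18),(563,525),(43,575)],H),.015).round(3).tolist())
print('rack',back(np.array([(402,225),(436,226),(434,315),(397,312)])*.7,.052).round(4).tolist())
E
```

```text
ob hold
[0.6084 0.2607] [0.064 0.106 0.064 0.104] [ -13.4 -105.8  164.9   74. ]
sq hold
[0.494  0.1261] [0.081 0.081 0.081 0.081] [  13.2  -76.5 -167.   103.6]
wide [[0.6197 0.1359]
 [0.6206 0.1797]
 [0.6189 0.0919]]
small [[0.4898 0.2523]
 [0.4906 0.2873]
 [0.489  0.2173]]
post [[0.5536 0.1918]]
sq
[ 0.5964 -0.146 ] [0.054 0.051 0.051 0.05 ] [ -40.8 -132.9  138.2   50.8]
[[ 0.5964 -0.1452]]
ob
[ 0.4765 -0.1685] [0.03  0.074 0.033 0.075] [ -41.4 -129.2  139.7   48.9]
[[ 0.4754 -0.1697]]
jar [[ 0.6237 -0.2785]
 [ 0.6243 -0.251 ]
 [ 0.6232 -0.3059]]
small [[ 0.4947 -0.2774]
 [ 0.495  -0.2627]
 [ 0.4944 -0.2926]]
post [[ 0.5528 -0.2179]]
traycorners [[0.664, -0.071], [0.688, -0.334], [0.429, -0.358], [0.405, -0.097]]
traycornersH [[0.673, 0.334], [0.692, 0.074], [0.434, 0.056], [0.415, 0.316]]
rack [[0.5669, 0.0173], [0.5644, -0.0329], [0.4329, -0.0264], [0.4386, 0.0278]]
```

```bash
cat > m.py <<'E'
import numpy as np, cv2
from scipy.spatial.transform import Rotation as R
from plant import manip
HI=0.20; G=0.031      # carry height of TCP; TCP above underside in the grasp
def down(a):
    "tool down, fingers closing along the horizontal direction a (deg); the half turn nearer joint 6 = 0"
    out=[]
    for k in (0,180):
        t=np.radians(a+k); y=np.array([np.cos(t),np.sin(t),0]); z=np.array([0,0,-1.])
        out.append(R.from_matrix(np.c_[np.cross(y,z),y,z]).as_rotvec())
    return out
def over(xy,a):
    c=[(o,manip.ik([*xy,HI],o)) for o in down(a)]
    o,q=min((x for x in c if x[1] is not None),key=lambda x:abs(x[1][5]))
    manip.move_joints(q)
def pick(xy,a,opening,force=30):
    manip.gripper_to(opening); over(xy,a)
    manip.movel([*xy,.11],speed=.2); manip.movel([*xy,.003+G],speed=.1)
    manip.gripper_to(0,force)
    print('t',manip.read_time(),'open',manip.read_opening(),'grip',manip.read_grip_force())
    manip.movel([*xy,.06],speed=.08); manip.movel([*xy,HI],speed=.2)
    print('lifted',manip.read_opening(),manip.read_ft_force().round(2))
def place(xy,a,opening):
    over(xy,a); f0=manip.read_ft_force()
    manip.movel([*xy,.085],speed=.2)
    for z in (.052,.046,.042,.039):
        manip.movel([*xy,z],speed=.05); f=manip.read_ft_force()-f0; print(z,f.round(2))
        if np.linalg.norm(f)>15: return False
    manip.gripper_to(opening); manip.hold(.2)
    manip.movel([*xy,.11],speed=.1); manip.movel([*xy,HI],speed=.2); print('done',manip.read_time())
    return True
def snap(cam,name):
    cv2.imwrite(f'pics/{name}.png',manip.grab_frame(cam)['image'])
E
python3 - <<'E'
from m import *
p=(.4947,-.2774); pick(p,-29,.070); snap('wrist','w1')
E
```

```text
t 4.2583 open 0.04351471140825235 grip 29.999347759585362
lifted 0.04324001478085967 [ 0.02 -0.6  -1.89]
```

View pics/w1.png

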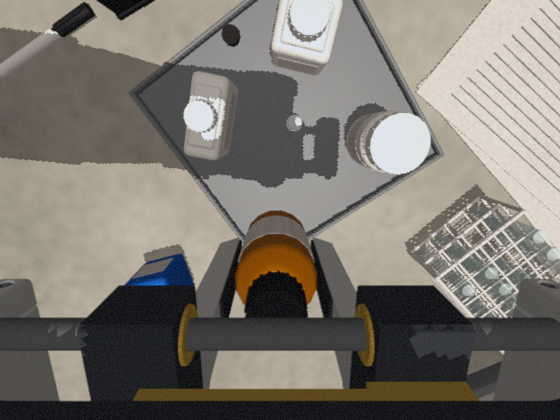

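The small bottle is held upright between the fingers (about pixel 275,265), and the other containers are undisturbed. I'll place it.

Run:
```python
from m import *
if place((.4898,.2523),27,.070):
    pick((.6237,-.2785),-24,.084)
    place((.6197,.1359),12,.084)
    over((.4754,-.169),-40.); snap('top','top1'); snap('scene','sc1')
    i=cv2.imread('pics/top1.png')[100:238,134:274]; cv2.imwrite('pics/top1c.png',cv2.resize(i,None,fx=4.3,fy=4.3,interpolation=cv2.INTER_CUBIC))
```

```text
0.052 [0.33 0.05 0.62]
0.046 [ 1.22 -0.03  0.8 ]
0.042 [-0.12 -0.26  0.62]
0.039 [ 1.37 -0.49  0.2 ]
done 12.1167
t 16.5333 open 0.06163028637241666 grip 30.000488333171234
lifted 0.061881648398614174 [ 0.67  0.72 -3.27]
0.052 [-0.75 -0.03  0.13]
0.046 [-1.59  0.43  0.1 ]
0.042 [-1.34  0.32 -0.14]
0.039 [-1.36  0.13 -0.43]
done 23.9083
```

View pics/top1c.png

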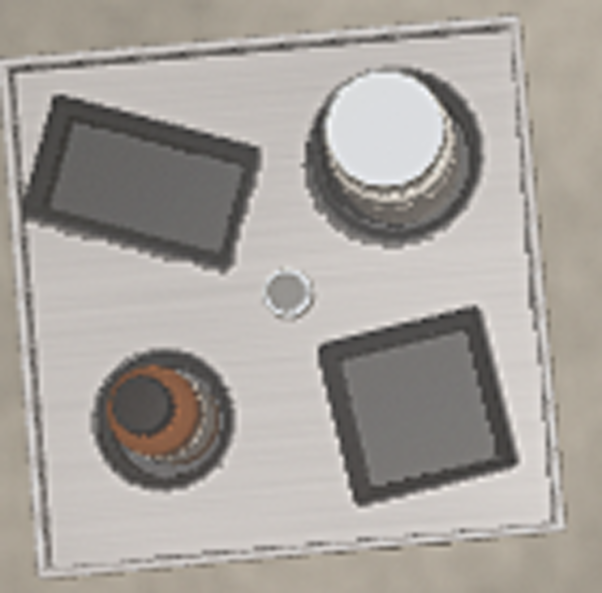

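View pics/sc1.png

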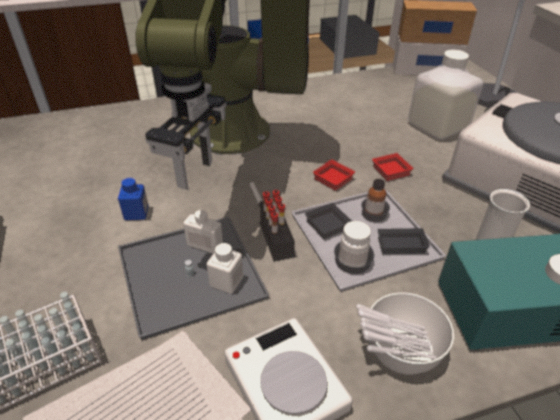

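Both round containers stand in their cups, with the amber cap at crop (143,403) and the jar lid at (386,128). I'll compute their offsets after doing the other two.

Run:
```python
from h import *
print('small',back(crop([(143,404)],134),.105).round(4),'jar',back(crop([(386,128)],134),.097).round(4))
from m import *
pick((.476,-.169),-40.,.058)
if place((.6084,.2607),-15.3,.058):
    pick((.5964,-.1455),-41,.076)
    if place((.494,.1261),13.3,.076):
        over((.40,-.25),-30); snap('top','top2')
        i=cv2.imread('pics/top2.png')[100:238,134:274]; cv2.imwrite('pics/top2c.png',cv2.resize(i,None,fx=4.3,fy=4.3,interpolation=cv2.INTER_CUBIC))
        snap('scene','sc2'); j=cv2.imread('pics/sc2.png')[150:300,230:450]; cv2.imwrite('pics/sc2c.png',cv2.resize(j,None,fx=3.6,fy=3.6,interpolation=cv2.INTER_CUBIC))
```

```text
small [[0.4908 0.2486]] jar [[0.6196 0.1348]]
t 28.1167 open 0.0357407248009363 grip 29.99068021774292
lifted 0.03580229193666661 [-0.22 -0.15 -1.07]
0.052 [-0.44  0.05 -1.47]
0.046 [-1.39  0.7  -0.4 ]
0.042 [-1.12 -0.21 -0.8 ]
0.039 [-1.2   0.53 -0.32]
done 35.6083
t 39.575 open 0.05595122256714989 grip 29.997974038124084
lifted 0.055633771839549706 [ 0.07 -0.48 -3.1 ]
0.052 [ 1.39 -0.81 -0.02]
0.046 [-0.1  -0.47  0.27]
0.042 [ 0.14 -0.29  0.1 ]
0.039 [ 0.87 -0.72 -0.29]
done 46.5083
```

View pics/top2c.png

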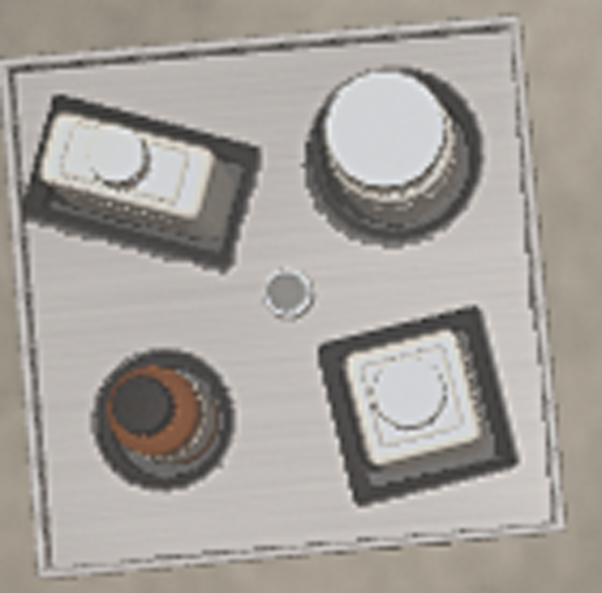

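View pics/sc2c.png

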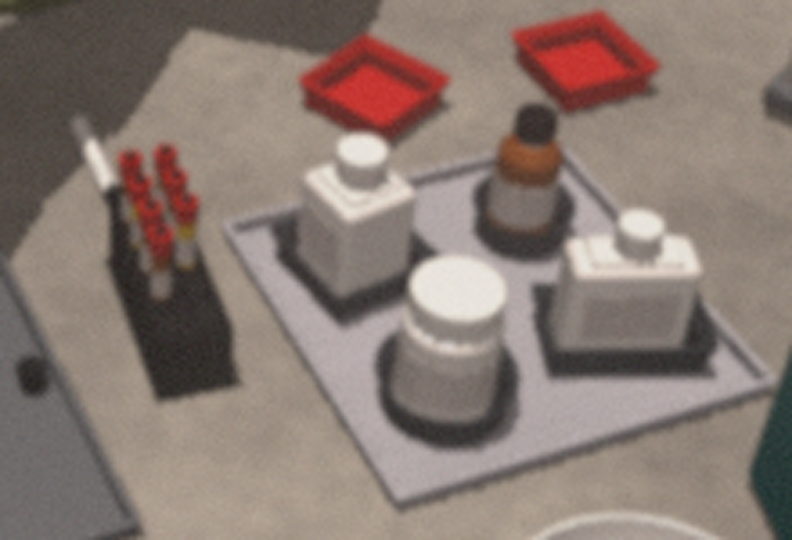

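All four are upright in their holders: caps at crop (118,153) for the oblong and (410,388) for the square, and the rack hasn't moved. I'll check the offsets.

Run:
```python
from h import *
print('ob',back(crop([(118,153)],134),.105)-[.6084,.2607],'sq',back(crop([(410,388)],134),.107)-[.494,.1261])
q=back(crop([(58,113),(217,150),(198,220),(40,182)],134),.082);print(q.mean(0)-[.6084,.2607], q-np.roll(q,1,0))
```

```text
ob [[ 0.00013336 -0.00174348]] sq [[ 0.00138371 -0.00105829]]
[-0.0016617  -0.00210989] [[ 0.0330169  -0.00878252]
 [-0.01925894 -0.0751402 ]
 [-0.03347129  0.0094267 ]
 [ 0.01971333  0.07449602]]
```

All offsets are under 4 mm, so I'm handing in.

```bash
python3 -c "
from plant import manip
print(manip.sign_off(), manip.read_time())"
```

```text
the job is handed in; nothing more can be done
the job is handed in; nothing more can be done
```

All four containers are standing upright and released in their matching holders, each within about 4 mm of the holder's centre by my camera measurements; the rack looks unmoved, and the job is handed in, but no verdict was shown.

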